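# Fetch the V-block from behind the upright tooling

## Task

The V-block lies on the wooden stand behind three tall pieces of tooling: a collet chuck, a screw jack and a drilled square post. First stand all three upright on the steel tray without moving the V-block, then seat the V-block flat inside the raised frame on top of the cross slide, lengthwise along the frame, and only then stand each tall piece back upright in the very place where it stood at the start. Do not knock any of them over, and leave the little brass collet on the stand undisturbed.

Things in the scene. Friction and masses are not known exactly. Their poses are not given: they have to be found in the camera images.
- stand: Dark wooden board, fixed, 160 (x) x 220 (y) x 12 mm; origin: centre of its underside. Flush black pads mark the places: three round ones in a row at x = -35, y = -70, 0, 70 mm for the tall pieces (which stands where varies) and an oblong one at x = +35, y = 0 for the V-block. The stand, tray and slide swap places (left, middle, right) between starts, yaw up to 0.2 rad.
- tray: Empty low steel tray with a black mat, fixed, the side area: 150 (x) x 240 (y) mm outside, 14 mm high, walls 4 mm, inner floor 5 mm above its underside; origin at the centre of its underside.
- slide: Cross slide, fixed: green base 150 (x) x 200 (y) mm, dark flat top 42 mm above the underside, handwheel at the -y end, red-balled lever 72 mm high at the +x, +y corner. Centred on top, a frame of steel strips 6 mm high, inside 54 (x) x 104 (y) mm: the V-block lies in it, on the top, with 7 mm to spare all round. Origin: centre of its underside, below the frame's centre.
- vblock: Steel V-block, about 0.7 kg: 40 (x, width) x 90 (y, length) x 34 (z) mm, with a V groove along the top in its length direction y. Origin at the centre of its underside. Grip it across the 40 mm width. At the start its length lies along the stand's y, within 0.05 rad, and the upright pieces leave too little room for a gripper.
- chuck: Collet chuck standing upright, round, 110 mm high, about 0.45 kg: dark foot flange 48 mm across and 14 mm high, bright body 34 mm, dark nut 40 mm across from 78 to 110 mm height, with a black bore. Origin at the centre of its underside, z up its axis. Easily gripped by the nut.
- jack: Machinist's screw jack standing upright, round, 102 mm high, about 0.4 kg: grey conical base 52 mm across at the foot, brass screw, bright steel head 30 mm across from 76 to 102 mm height. Origin at the centre of its underside, z up its axis. Easily gripped by the head.
- post: Square steel post standing upright, 36 x 36 x 106 mm high, about 0.55 kg, three black holes down each side. Origin at the centre of its underside; x and y square to its sides; at the start turned less than 0.25 rad from the stand's axes.
- collet: Small brass collet standing on the stand's back left corner, 22 mm across, 30 mm high; origin at the centre of its underside. Bystander: leave it alone.
Mind the look-alikes: they are no part of the job. What is shaped like the vblock but orange or pink is not meant.

How it is judged:
By the outcome, as a careful person would: the job done as asked, in the order asked, and still so for the second after the job is handed in, with the robot touching nothing.
It also fails if it takes over 152 s, if anything falls off the work surface, if the arm or the gripper's body presses on something with over 40 N, if the wrist force passes 120 N, or if a joint passes its speed limit or range.

## Robot

A 6-joint arm with a two-finger parallel gripper is mounted at the origin on the work surface. World frame = base frame: x ahead of the robot, y to its left, z up, the work surface at z = 0. Lengths are in m, angles in rad, forces in N, time in s.
With the tool pointing down it reaches from about 0.275 to 0.75 m from the base axis. Payload 10.2 kg.
Tool frame: the origin (TCP) lies at the very end of the fingers, on their centre line; the grasp point (between the pads) lies 19 mm behind it; z points along the fingers, y is the line along which they close (so a half turn about z gives the same grasp; the last joint's range is limited). The gripper opens to 88 mm and grips with 3 to 60 N. Pads are 18 mm wide; open, the fingers measure 123 mm over their backs; the gripper's body (75 mm by 187 mm) begins 45 mm behind the grasp point.
Start: joints at [0.931, 0.313, 1.498, -0, 1.331, -0.223], TCP at [0.213, 0.48, 0.239] pointing down, gripper open.
Joint ranges: [-2.94, 2.94], [-0.97, 2.17], [0.19, 2.56], [-1.23, 4.37], [0.02, 3.11], [-2.88, 2.88]. Speed limits (rad/s): [2.39, 2.39, 3.01, 3.14, 3.14, 3.14].

## Interface

Orientations are given as a 3x3 rotation matrix whose columns are the frame's x, y, z axes.
In Python, from plant import ctrl gives the robot as it stands.
- The arm moves only by the tool step_arm, never from a script. Its argument "plan" is a list that holds one entry, the list of rows, each a list of 7 numbers: the turn, a rotation vector about the tool's x, y, z in rad, then the shift along the tool's x, y, z in units of 30 mm (1.0 is 30 mm), then the finger opening in mm, from 0 to 88.1. In form: [[[rx, ry, rz, x, y, z, hand], ...]]. A call has 1 to 20 rows; each row shifts and turns the commanded pose from where the row before left it, along the tool's axes as they then stand; what a row does not reach is not made up. A row lasts 1/12 s, in which the tool goes at most 41.7 mm and 7.16 degrees, less where a joint would pass 70% of its speed; a pose out of reach is approached as far as the arm can. A call is refused whole if a number of a shift passes 1 or a number of a turn 0.125, either way. A call with a gripper value outside its range is refused whole. The fingers move at their own pace and stop on an object; "newtons" is the grip in N (left out, the last holds). Time passes only in rows, so rows that do not move let the fingers close. It gives the time, the measured TCP pose, the force, the opening and the grip force at its end, in the units of the state.
- ctrl.get_state(): the state, without advancing time (a new reading comes with each control period).
- ctrl.get_image(name): name is "scene" or "top" or "wrist"; returns the picture (420x560x3 uint8, blue, green, red); there is no depth.
- ctrl.get_calibration(name): a dict with "fx", "fy", "cx", "cy" (pixels), "extrinsics" (4x4, takes a point from camera to world coordinates). Camera axes: x right, y up, looking along -z (the intrinsics and any distortion apply to the point x, -y, -z); pixel columns grow to the right and rows downward; lengths in m; the calibration is good to about 2 mm. A picture is of the moment at which its call begins: read the wrist's pose just before it. get_calibration takes no time and is no camera call; for the wrist camera it gives the pose at the moment of the call.
- ctrl.sign_off(): hands the job in; it is judged then, once.
The state is a dict: "clock": time; "q": joint angles; "joint_vel": joint speeds; "tau": joint torques, N m; "ee_pos": TCP position; "tcp_rot": TCP orientation; "wrist_force": force on the tool from outside, world axes, zero at the start; "moment": the same for the moment, N m; "width": finger opening in m; "finger_force": force on a finger pad.
Only numpy, scipy, OpenCV 4.12 (cv2) and the standard library are available. Lean on these libraries where they do the work, as an engineer would, in place of code of your own. Each camera call takes 0.05 s, during which the arm holds its last target. There are 200 camera calls.

## Working session

There is one attempt and no reset: what is moved stays moved. The work goes in short steps, Python scripts to look and compute and a tool call to move; the robot and the scene stay as the last step left them, time stands still between calls to the robot, and variables do not carry over. Pictures are saved under pics/ and viewed, at most 14 in all, crops included, and the job is handed in when it is done.

Besides the shell and the picture viewer there is one more tool, called as name([rows], argument=value, ...), one row to a line, values as JSON. step_arm: Moves the arm, as the interface text tells. Its arguments: {"type":"object","properties":{"plan":{"type":"array"},"newtons":{"type":"number"}},"required":["plan"]}

```bash
mkdir -p pics; ls; python3 - <<'E'
from plant import ctrl
import cv2,numpy as np
np.set_printoptions(precision=4,suppress=True)
for n in ("scene","top","wrist"):
    im=ctrl.get_image(n); cv2.imwrite(f"pics/{n}0.png",im)
    c=ctrl.get_calibration(n); print(n,c)
print(ctrl.get_state())
E
```

```text
pics
scene {'fx': 404.50221660204227, 'fy': 404.50221660204227, 'cx': 280.3855178540389, 'cy': 213.80024666391233, 'extrinsics': array([[ 0.8702, -0.3894,  0.3019,  0.8353],
       [ 0.4924,  0.6657, -0.5607, -0.7156],
       [ 0.0174,  0.6365,  0.771 ,  0.9323],
       [ 0.    ,  0.    ,  0.    ,  1.    ]])}
top {'fx': 399.6983083828192, 'fy': 399.6983083828192, 'cx': 280.14367705325276, 'cy': 208.41113349421366, 'extrinsics': array([[ 0.019 ,  0.9801, -0.1974,  0.2852],
       [-0.9998,  0.0205,  0.0059, -0.0663],
       [ 0.0098,  0.1972,  0.9803,  1.0598],
       [ 0.    ,  0.    ,  0.    ,  1.    ]])}
wrist {'fx': 295.85937870433804, 'fy': 295.85937870433804, 'cx': 282.53165577362097, 'cy': 208.68417537052483, 'extrinsics': array([[ 0.4049, -0.884 , -0.2337,  0.1517],
       [ 0.9144,  0.3913,  0.104 ,  0.5085],
       [-0.0004, -0.2558,  0.9667,  0.3843],
       [ 0.    ,  0.    ,  0.    ,  1.    ]])}
{'clock': 0.15, 'q': array([ 0.9306,  0.3133,  1.4982,  0.    ,  1.331 , -0.2234]), 'joint_vel': array([ 0.0003, -0.0022, -0.0011, -0.0011,  0.0002, -0.0004]), 'tau': array([  0.0011, -40.2302, -25.232 ,   0.0695,   0.0344,  -0.    ]), 'ee_pos': array([0.2124, 0.4799, 0.2383]), 'tcp_rot': array([[-0.9144,  0.4049, -0.0006],
       [ 0.4049,  0.9144, -0.0007],
       [ 0.0002, -0.0009, -1.    ]]), 'wrist_force': array([ 0.2057,  0.329 , -0.1919]), 'moment': array([-0.002 ,  0.0161,  0.0132]), 'finger_force': 0.0, 'width': 0.08821602502648425}
```

View pics/top0.png

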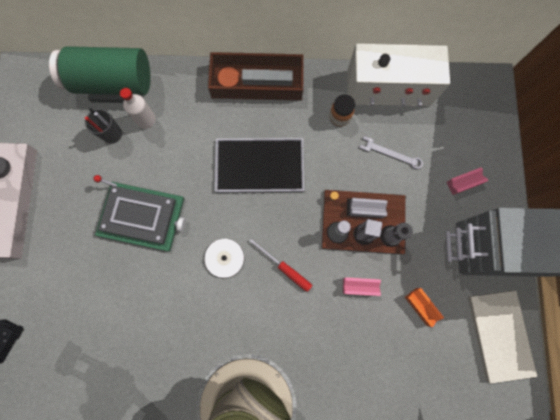

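View pics/scene0.png

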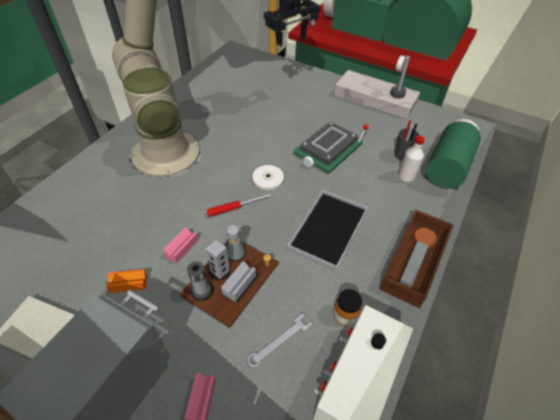

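The top view shows the slide at about (140,217), the tray at (259,165) and the stand at (363,222), with the robot at the bottom (image up is +x, left is +y). The V-block look-alikes are pink at (362,287), orange at (425,307) and dark pink at (468,180). The grey one at (369,207) on the stand is the steel V-block described. I'll confirm that in one enlarged crop.

```bash
python3 - <<'E'
import cv2,numpy as np
t=cv2.imread("pics/top0.png");s=cv2.imread("pics/scene0.png")
a=cv2.resize(t[180:265,310:415],None,fx=5,fy=5,interpolation=cv2.INTER_CUBIC)[:,:400*2]
b=cv2.resize(s[215:330,175:285],None,fx=5,fy=5,interpolation=cv2.INTER_CUBIC)
cv2.imwrite("pics/ca.png",a);cv2.imwrite("pics/cb.png",b);print(a.shape,b.shape)
E
```

```text
(425, 525, 3) (575, 550, 3)
```

View pics/ca.png

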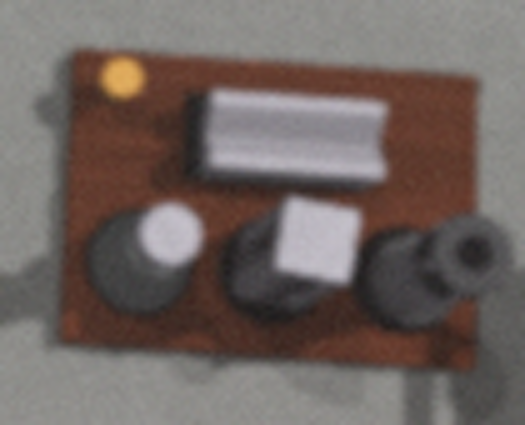

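View pics/cb.png

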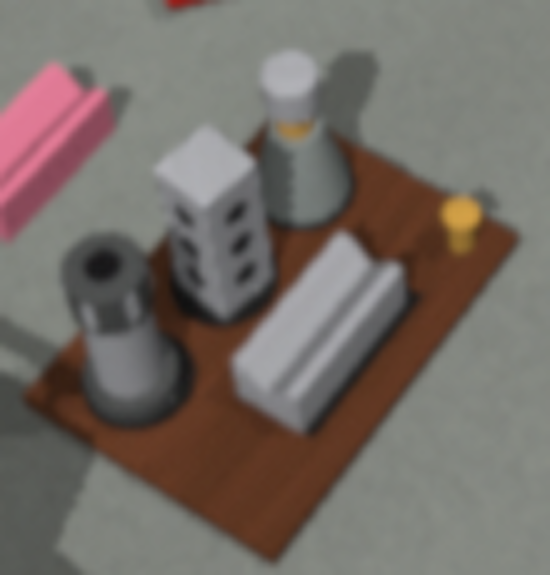

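The crop confirms the grey V-block at top (369,207). Left to right in the row are the jack, the post and the chuck. The brass collet is at the back left, (334,196). Now I'll measure.

```bash
cat > h.py <<'E'
import numpy as np,cv2
from plant import ctrl
np.set_printoptions(precision=4,suppress=True)
def ray(c,uv):
    uv=np.atleast_2d(np.asarray(uv,float))
    d=np.c_[(uv[:,0]-c['cx'])/c['fx'],-(uv[:,1]-c['cy'])/c['fy'],-np.ones(len(uv))]
    E=c['extrinsics']; return E[:3,3],d@E[:3,:3].T
def onz(c,uv,z):
    o,d=ray(c,uv); return o+d*((z-o[2])/d[:,2])[:,None]
def two(c1,u1,c2,u2):
    o1,d1=ray(c1,u1);o2,d2=ray(c2,u2);d1=d1[0];d2=d2[0]
    s=np.linalg.lstsq(np.c_[d1,-d2],o2-o1,rcond=None)[0]
    a,b=o1+s[0]*d1,o2+s[1]*d2; return (a+b)/2,np.linalg.norm(a-b)
E
python3 - <<'E'
from h import *
T=ctrl.get_calibration("top");S=ctrl.get_calibration("scene")
t=cv2.imread("pics/top0.png");s=cv2.imread("pics/scene0.png")
tp=lambda x,y:(x/5+310,y/5+180)
sp=lambda x,y:(x/5+175,y/5+215)
for n,a,b,z in (("jack",(170,234),(290,72),.114),("post",(318,240),(206,166),.118),("chuck",(470,254),(103,265),.122)):
    print(n,onz(T,tp(*a),z),onz(S,sp(*b),z),two(T,tp(*a),S,sp(*b)))
st=onz(T,[tp(80,52),tp(478,77),tp(475,368),tp(62,345)],.012);print("stand",st,st.mean(0))
st=onz(S,[sp(518,238),sp(275,560),sp(25,395),sp(300,110)],.012);print("standS",st)
v=onz(T,[tp(210,90),tp(385,102),tp(382,180),tp(203,175)],.046);print("v",v,v.mean(0))
p=onz(T,[tp(288,197),tp(362,210),tp(352,283),tp(275,270)],.118);print("p",p)
def rect(im,c,m,roi,z,nm):
    x0,y0,x1,y1=roi;mm=np.zeros_like(m);mm[y0:y1,x0:x1]=m[y0:y1,x0:x1]
    k=max(cv2.findContours(mm,cv2.RETR_EXTERNAL,cv2.CHAIN_APPROX_NONE)[0],key=cv2.contourArea)
    P=onz(c,k[:,0,:],z)[:,:2]
    r=cv2.minAreaRect((P*1000).astype(np.float32));print(nm,r,cv2.boundingRect(k))
g=cv2.cvtColor(t,cv2.COLOR_BGR2GRAY);gs=cv2.cvtColor(s,cv2.COLOR_BGR2GRAY)
rect(t,T,(g<50).astype(np.uint8),(205,125,315,205),.005,"trayT")
rect(s,S,(gs<50).astype(np.uint8),(280,180,375,275),.005,"trayS")
a=cv2.resize(t[165:265,85:200],None,fx=4,fy=4,interpolation=cv2.INTER_CUBIC)
b=cv2.resize(s[105:185,285:380],None,fx=4,fy=4,interpolation=cv2.INTER_CUBIC)
o=np.zeros((400,840,3),np.uint8);o[:400,:460]=a;o[:320,460:840]=b
cv2.imwrite("pics/sl.png",o[:,:800])
E
```

```text
jack [[ 0.4339 -0.2258  0.114 ]] [[ 0.4364 -0.2259  0.114 ]] (array([ 0.4349, -0.2255,  0.1123]), np.float64(0.001818938631290027))
post [[ 0.4319 -0.2958  0.118 ]] [[ 0.4351 -0.2967  0.118 ]] (array([ 0.433 , -0.2959,  0.1152]), np.float64(0.0019249891769279668))
chuck [[ 0.426 -0.367  0.122]] [[ 0.4282 -0.3686  0.122 ]] (array([ 0.4266, -0.3676,  0.1194]), np.float64(0.0005528434834636464))
stand [[ 0.5484 -0.1955  0.012 ]
 [ 0.5391 -0.4107  0.012 ]
 [ 0.3822 -0.4023  0.012 ]
 [ 0.3899 -0.1855  0.012 ]] [ 0.4649 -0.2985  0.012 ]
standS [[ 0.5545 -0.1966  0.012 ]
 [ 0.5438 -0.4128  0.012 ]
 [ 0.3855 -0.4027  0.012 ]
 [ 0.4065 -0.1844  0.012 ]]
v [[ 0.5209 -0.2591  0.046 ]
 [ 0.5165 -0.3503  0.046 ]
 [ 0.4751 -0.3474  0.046 ]
 [ 0.4758 -0.2547  0.046 ]] [ 0.4971 -0.3029  0.046 ]
p [[ 0.4524 -0.282   0.118 ]
 [ 0.4468 -0.3173  0.118 ]
 [ 0.4115 -0.3114  0.118 ]
 [ 0.417  -0.2749  0.118 ]]
trayT ((621.7789916992188, -12.990768432617188), (132.24200439453125, 223.4637451171875), 1.3032963275909424) (219, 141, 82, 47)
trayS ((617.2740478515625, -11.989837646484375), (133.5983428955078, 217.03187561035156), 1.7483668327331543) (292, 195, 72, 69)
```

View pics/sl.png

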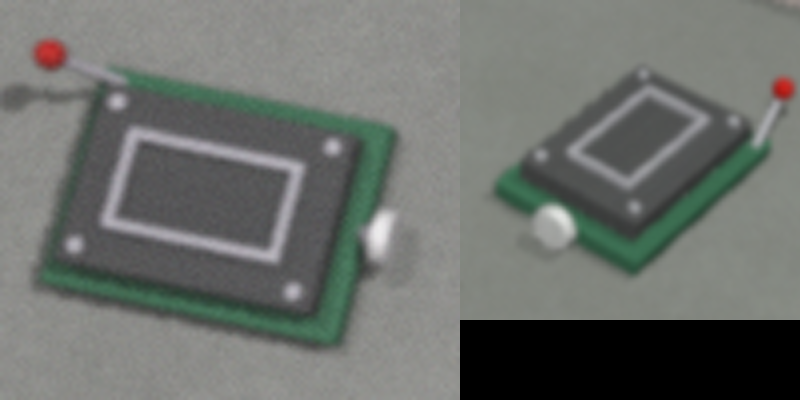

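The slide crop shows the frame corners at crop (132,136), (297,169), (275,254) and (108,221) in the top view. In the scene view they are (650,90), (707,120), (628,185) and (572,152). I'll swing over the stand for a close wrist view.

```bash
cat >> h.py <<'E'
def rel(p,ang=None):
    """shift to world TCP p in tool units (30 mm), turn about tool z to y-angle ang"""
    s=ctrl.get_state();R=s['tcp_rot'];a=np.arctan2(R[1,1],R[0,1])
    t=a if ang is None else ang
    Rn=np.array([[-np.sin(t),np.cos(t),0],[np.cos(t),np.sin(t),0],[0,0,-1]])
    print("clk %.2f tcp"%s['clock'],s['ee_pos'],"ang %.4f"%a,"tilt",R[:2,2],"w %.4f ff %.1f"%(s['width'],s['finger_force']))
    if p is not None: print("  turn rz %.4f, then shift"%(a-t),Rn.T@(np.array(p)-s['ee_pos'])/.03)
E
python3 - <<'E'
from h import *
T=ctrl.get_calibration("top");S=ctrl.get_calibration("scene")
a=onz(T,[(x/4+85,y/4+165) for x,y in ((132,136),(297,169),(275,254),(108,221))],.048)
b=onz(S,[((x-460)/4+285,y/4+105) for x,y in ((650,90),(707,120),(628,185),(572,152))],.048)
for k in (a,b):
    r=cv2.minAreaRect((k[:,:2]*1000).astype(np.float32)); print(k[:,:2],k.mean(0),r)
E
```

```text
[[0.505  0.347 ]
 [0.4855 0.239 ]
 [0.43   0.2487]
 [0.4491 0.3568]] [0.4674 0.2979 0.048 ] ((467.478271484375, 297.8331298828125), (109.86661529541016, 56.74365234375), 79.98554229736328)
[[0.4541 0.3547]
 [0.5127 0.3429]
 [0.49   0.2343]
 [0.4324 0.2475]] [0.4723 0.2948 0.048 ] ((472.1155090332031, 294.7220764160156), (111.0099868774414, 59.770381927490234), 78.20823669433594)
```

step_arm([
  [[0,0,0.12,0,0,0,88],[0,0,0.12,0,0,0,88],[0,0,0.12,0,0,0,88],[0,0,0.12,0,0,0,88],[0,0,0.12,0,0,0,88],[0,0,0.12,0,0,0,88],[0,0,0.12,0,0,0,88],[0,0,0.12,0,0,0,88],[0,0,0.12,0,0,0,88],[0,0,0.12,0,0,0,88],[0,0,0,-0.5,0.2,0,88],[0,0,0,-0.9,0.35,0,88],[0,0,0,-0.9,0.35,0,88],[0,0,0,-0.9,0.35,0,88],[0,0,0,-0.9,0.35,0,88],[0,0,0,-0.9,0.35,0,88],[0,0,0,-0.9,0.35,0,88],[0,0,0,-0.9,0.35,0,88],[0,0,0,-0.9,0.35,0,88],[0,0,0,-0.9,0.35,0,88]],
])

```text
clock: 1.82
ee_pos: [0.3011, 0.2164, 0.2386]
tcp_rot: [[0.046, 0.999, -0.0], [0.999, -0.046, -0.0], [-0.0, -0.0, -1.0]]
wrist_force: [0.7, -0.3, 0.1]
width: 0.0878
finger_force: 0.0
```

step_arm([
  [[0,0,0,-0.95,0.35,0,88],[0,0,0,-0.95,0.35,0,88],[0,0,0,-0.95,0.35,0,88],[0,0,0,-0.95,0.35,0,88],[0,0,0,-0.95,0.35,0,88],[0,0,0,-0.95,0.35,0,88],[0,0,0,-0.95,0.35,0,88],[0,0,0,-0.95,0.35,0,88],[0,0,0,-0.95,0.35,0,88],[0,0,0,-0.95,0.35,0,88],[0,0,0,-0.95,0.35,0,88],[0,0,0,-0.95,0.35,0,88],[0,0,0,-0.95,0.35,0,88],[0,0,0,-0.95,0.35,0,88],[0,0,0,-0.95,0.35,0,88],[0,0,0,-0.95,0.35,0,88],[0,0,0,-0.95,0.35,0,88],[0,0,0,-0.95,0.35,0,88],[0,0,0,0,0,0,88],[0,0,0,0,0,0,88]],
])

```text
clock: 3.48
ee_pos: [0.4661, -0.3042, 0.2378]
tcp_rot: [[0.047, 0.999, -0.001], [0.999, -0.047, 0.001], [0.001, -0.001, -1.0]]
wrist_force: [-0.3, 0.7, 0.2]
width: 0.088
finger_force: 0.0
```

```bash
python3 - <<'E'
from h import *
rel((.45,-.33,.25),-.045)
w=ctrl.get_calibration("wrist");im=ctrl.get_image("wrist");cv2.imwrite("pics/w1.png",im);np.save("w1.npy",w['extrinsics'])
E
```

```text
clk 3.48 tcp [ 0.4661 -0.3042  0.2378] ang -0.0474 tilt [-0.001   0.0011] w 0.0880 ff 0.0
  turn rz -0.0024, then shift [-0.8828 -0.498  -0.4056]
```

View pics/w1.png

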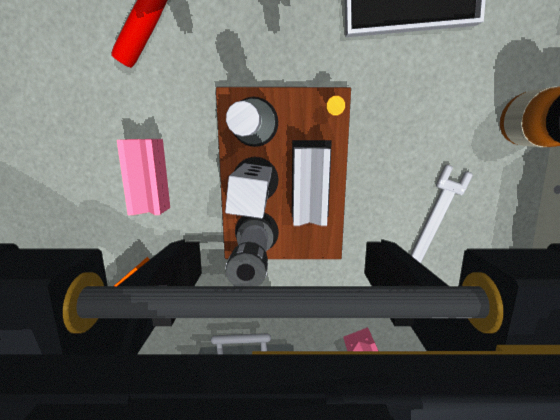

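The wrist view shows the jack head at about (243,119), the post top at (247,194), the chuck nut at (246,262) and the V-block at (312,185). I'll segment these for position and yaw.

```bash
python3 - <<'E'
from h import *
w=ctrl.get_calibration("wrist");w['extrinsics']=np.load("w1.npy")
im=cv2.imread("pics/w1.png");g=cv2.cvtColor(im,cv2.COLOR_BGR2GRAY)
def blob(m,roi):
    x0,y0,x1,y1=roi;mm=np.zeros_like(m);mm[y0:y1,x0:x1]=m[y0:y1,x0:x1]
    mm=cv2.morphologyEx(mm,cv2.MORPH_OPEN,np.ones((3,3),np.uint8))
    return max(cv2.findContours(mm,cv2.RETR_EXTERNAL,cv2.CHAIN_APPROX_NONE)[0],key=cv2.contourArea)
print("samples",g[119,243],g[194,247],g[262,232],g[270,246],g[180,300],g[180,325],g[125,268])
B=(g>195).astype(np.uint8)
for n,roi,z in (("jack",(220,90,275,150),.114),("post",(220,155,280,222),.118)):
    k=blob(B,roi);P=onz(w,k[:,0],z)[:,:2]*1000
    print(n,cv2.boundingRect(k),cv2.minAreaRect(P.astype(np.float32)),cv2.minEnclosingCircle(P.astype(np.float32)))
k=blob((g>130).astype(np.uint8),(290,140,335,230))
P=onz(w,k[:,0],.046)[:,:2]*1000;print("v",cv2.boundingRect(k),cv2.minAreaRect(P.astype(np.float32)))
o=np.hstack([cv2.resize(im[90:300,215:345],None,fx=2.8,fy=2.8,interpolation=cv2.INTER_CUBIC),cv2.cvtColor(cv2.resize(B[90:300,215:345]*255,None,fx=2.8,fy=2.8),cv2.COLOR_GRAY2BGR)])
cv2.imwrite("pics/w1c.png",o);print(o.shape)
E
```

```text
samples 223 223 94 29 203 223 112
jack (227, 102, 32, 33) ((433.68353271484375, -224.6431427001953), (26.736286163330078, 27.282085418701172), 87.2701187133789) ((433.4524841308594, -224.7347412109375), 14.143474578857422)
post (226, 177, 41, 40) ((431.71405029296875, -294.3262634277344), (34.31222152709961, 34.56940841674805), 79.07125091552734) ((431.4550476074219, -294.2373352050781), 23.563316345214844)
v (293, 148, 37, 78) ((497.76214599609375, -302.3456726074219), (90.55155944824219, 40.52851867675781), 87.23651885986328)
(588, 728, 3)
```

View pics/w1c.png

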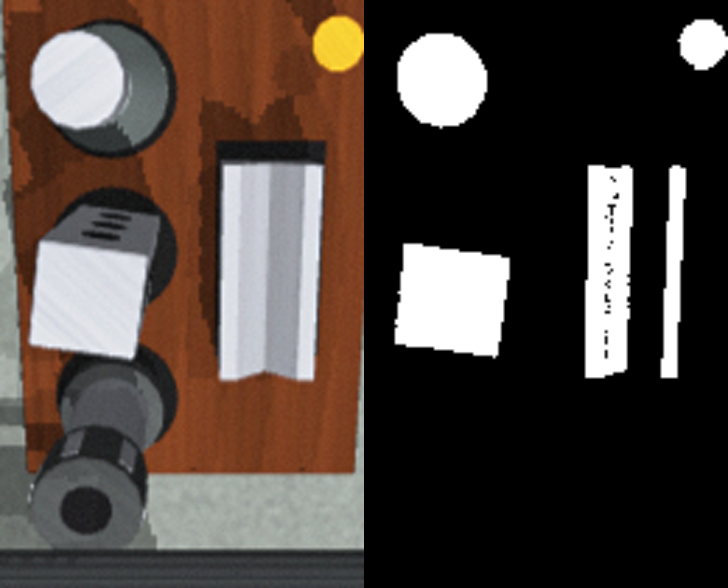

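step_arm([
  [[0,0,0,0.65,-0.3,0,88],[0,0,0,0.65,-0.3,0,88],[0,0,0,0.65,-0.3,0,88],[0,0,0,0.64,-0.29,0,88],[0,0,0,0,0,0.9,88],[0,0,0,0,0,0.9,88],[0,0,0,0,0,0.9,88],[0,0,0,0,0,0.9,88],[0,0,0,0,0,0.9,88],[0,0,0,0,0,0.5,88],[0,0,0,0,0,0.19,88],[0,0,0,0,0,0,88],[0,0,0,0,0,0,70],[0,0,0,0,0,0,60],[0,0,0,0,0,0,50],[0,0,0,0,0,0,44],[0,0,0,0,0,0,40],[0,0,0,0,0,0,37],[0,0,0,0,0,0,34],[0,0,0,0,0,0,32]],
], newtons=30)

```text
clock: 5.2
ee_pos: [0.4342, -0.2242, 0.0831]
tcp_rot: [[0.046, 0.999, 0.0], [0.999, -0.046, -0.0], [-0.0, 0.0, -1.0]]
wrist_force: [0.1, 0.1, -0.4]
width: 0.0365
finger_force: 0.0
```

step_arm([
  [[0,0,0,0,0,0,30],[0,0,0,0,0,0,28],[0,0,0,0,0,0,26],[0,0,0,0,0,0,20],[0,0,0,0,0,0,20],[0,0,0,0,0,0,20]],
])

```text
clock: 5.7
ee_pos: [0.4343, -0.2242, 0.083]
tcp_rot: [[0.046, 0.999, 0.0], [0.999, -0.046, -0.0], [-0.0, 0.0, -1.0]]
wrist_force: [1.7, -0.2, -0.7]
width: 0.0287
finger_force: 30.0
```

```bash
python3 - <<'E'
from h import *
rel((.619,.060,.180),.02)
s=ctrl.get_state();print(s['wrist_force'],s['moment'])
E
```

```text
clk 5.70 tcp [ 0.4343 -0.2242  0.083 ] ang -0.0461 tilt [ 0.0002 -0.0001] w 0.0287 ff 30.0
  turn rz -0.0661, then shift [ 9.3484  6.3456 -3.232 ]
[ 1.6658 -0.1572 -0.6704] [-0.0521 -0.1757 -0.0025]
```

step_arm([
  [[0,0,0,0,0,-0.4,20],[0,0,0,0,0,-0.8,20],[0,0,0,0,0,-0.9,20],[0,0,0,0,0,-0.8,20],[0,0,0,0,0,-0.43,20],[0,0,0,0.35,0.2,0,20],[0,0,0,0.6,0.35,0,20],[0,0,0,0.8,0.47,0,20],[0,0,0,0.8,0.47,0,20],[0,0,0,0.8,0.47,0,20],[0,0,0,0.8,0.47,0,20],[0,0,0,0.8,0.47,0,20],[0,0,0,0.8,0.47,0,20],[0,0,0,0.8,0.47,0,20],[0,0,0,0.8,0.47,0,20],[0,0,0,0.8,0.47,0,20],[0,0,0,0.8,0.47,0,20],[0,0,0,0.6,0.35,0,20],[0,0,0,0.2,0.11,0,20],[0,0,0,0,0,0,20]],
])

```text
clock: 7.37
ee_pos: [0.6186, 0.0613, 0.1818]
tcp_rot: [[0.044, 0.999, -0.002], [0.999, -0.044, 0.0], [0.0, -0.002, -1.0]]
wrist_force: [-0.4, 0.2, -3.7]
width: 0.029
finger_force: 30.0
```

step_arm([
  [[0,0,0,0,0,0.5,20],[0,0,0,0,0,0.8,20],[0,0,0,0,0,0.8,20],[0,0,0,0,0,0.6,20],[0,0,0,0,0,0.4,20],[0,0,0,0,0,0.2,20],[0,0,0,0,0,0.1,20],[0,0,0,0,0,0,20],[0,0,0,0,0,0,20]],
])

```text
clock: 8.12
ee_pos: [0.6192, 0.0599, 0.0819]
tcp_rot: [[0.046, 0.999, 0.002], [0.999, -0.046, -0.0], [-0.0, 0.002, -1.0]]
wrist_force: [0.5, 0.1, -4.3]
width: 0.0287
finger_force: 30.0
```

```bash
python3 - <<'E'
from h import *
rel((.619,.060,.0765))
s=ctrl.get_state();print(s['wrist_force'],s['moment'])
cv2.imwrite("pics/t1.png",ctrl.get_image("wrist"))
E
```

```text
clk 8.12 tcp [0.6192 0.0599 0.0819] ang -0.0461 tilt [ 0.0016 -0.0002] w 0.0287 ff 30.0
  turn rz 0.0000, then shift [ 0.0039 -0.0082  0.1814]
[ 0.4953  0.079  -4.2708] [-0.0014  0.0753  0.0491]
```

View pics/t1.png

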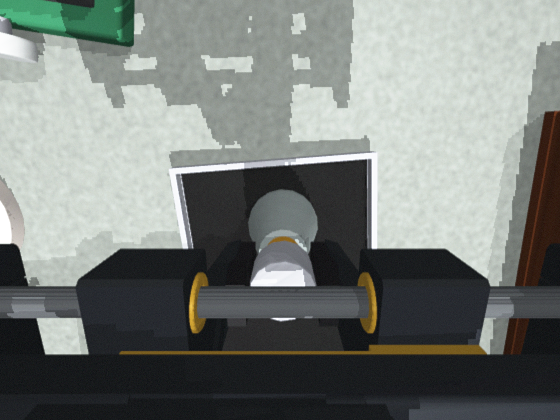

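The jack hangs upright in the middle of the tray's +y end, with its foot at (283,222) inside the tray walls. I'll lower it onto the mat and release.

step_arm([
  [[0,0,0,0,0,0.08,20],[0,0,0,0,0,0.06,20],[0,0,0,0,0,0.03,20],[0,0,0,0,0,0.02,20],[0,0,0,0,0,0.01,20],[0,0,0,0,0,0,20],[0,0,0,0,0,0,20]],
])

```text
clock: 8.75
ee_pos: [0.6188, 0.0602, 0.0751]
tcp_rot: [[0.046, 0.999, 0.0], [0.999, -0.046, 0.0], [0.0, 0.0, -1.0]]
wrist_force: [-1.2, 0.7, -2.2]
width: 0.029
finger_force: 30.0
```

step_arm([
  [[0,0,0,0,0,0,30],[0,0,0,0,0,0,33],[0,0,0,0,0,0,37],[0,0,0,0,0,0,44],[0,0,0,0,0,0,56],[0,0,0,0,0,0,70],[0,0,0,0,0,0,88],[0,0,0,0,0,0,88],[0,0,0,0,0,-0.5,88],[0,0,0,0,0,-0.9,88],[0,0,0,0,0,-0.9,88],[0,0,0,0,0,-0.9,88],[0,0,0.07,0,0,-0.3,88],[0,0,0.069,0,0,0,88],[0,0,0,-0.48,-0.14,0,88],[0,0,0,-0.8,-0.25,0,88],[0,0,0,-0.9,-0.28,0,88],[0,0,0,-0.9,-0.28,0,88],[0,0,0,-0.9,-0.28,0,88],[0,0,0,-0.9,-0.28,0,88]],
])

```text
clock: 10.42
ee_pos: [0.5466, -0.0765, 0.18]
tcp_rot: [[0.184, 0.983, 0.0], [0.983, -0.184, -0.0], [-0.0, 0.0, -1.0]]
wrist_force: [0.3, 0.2, 0.2]
width: 0.0882
finger_force: 0.0
```

step_arm([
  [[0,0,0,-0.9,-0.28,0,88],[0,0,0,-0.9,-0.28,0,88],[0,0,0,-0.9,-0.28,0,88],[0,0,0,-0.9,-0.28,0,88],[0,0,0,-0.9,-0.28,0,88],[0,0,0,-0.9,-0.28,0,88],[0,0,0,-0.9,-0.28,0,88],[0,0,0,-0.9,-0.28,0,88],[0,0,0,-0.7,-0.18,0,88],[0,0,0,0,0,0,88],[0,0,0,0,0,0,88]],
])

```text
clock: 11.33
ee_pos: [0.4321, -0.2955, 0.1799]
tcp_rot: [[0.186, 0.983, 0.0], [0.983, -0.186, 0.0], [0.0, 0.0, -1.0]]
wrist_force: [0.1, 1.4, 0.5]
width: 0.0881
finger_force: 0.0
```

```bash
python3 - <<'E'
from h import *
rel((.4322,-.295,.081),-.185)
w=ctrl.get_calibration("wrist");im=ctrl.get_image("wrist");cv2.imwrite("pics/w2.png",im);np.save("w2.npy",w['extrinsics'])
E
```

```text
clk 11.33 tcp [ 0.4321 -0.2955  0.1799] ang -0.1869 tilt [0.0001 0.0001] w 0.0881 ff 0.0
  turn rz -0.0019, then shift [0.0187 0.0014 3.2972]
```

View pics/w2.png

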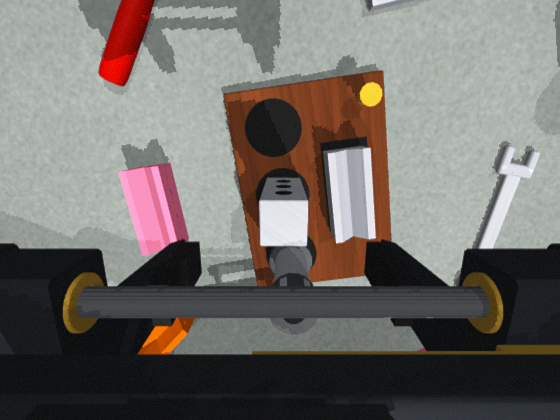

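The post top at (284,223) is square to the fingers and centred between them. I'll go down and grip.

step_arm([
  [[0,0,0,0.02,0,0.5,88],[0,0,0,0,0,0.9,88],[0,0,0,0,0,0.9,88],[0,0,0,0,0,0.7,88],[0,0,0,0,0,0.3,80],[0,0,0,0,0,0,70],[0,0,0,0,0,0,60],[0,0,0,0,0,0,52],[0,0,0,0,0,0,46],[0,0,0,0,0,0,42],[0,0,0,0,0,0,40],[0,0,0,0,0,0,38],[0,0,0,0,0,0,36],[0,0,0,0,0,0,34],[0,0,0,0,0,0,30],[0,0,0,0,0,0,26],[0,0,0,0,0,0,26],[0,0,0,0,0,0,26]],
])

```text
clock: 12.88
ee_pos: [0.4326, -0.2946, 0.0811]
tcp_rot: [[0.184, 0.983, 0.0], [0.983, -0.184, -0.0], [-0.0, 0.001, -1.0]]
wrist_force: [0.9, 1.2, 4.2]
width: 0.0358
finger_force: 30.0
```

```bash
python3 - <<'E'
from h import *
rel((.619,-.014,.181))
w=ctrl.get_calibration("wrist");w['extrinsics']=np.load("w2.npy")
print(onz(w,(273,127),.012))
E
```

```text
clk 12.88 tcp [ 0.4326 -0.2946  0.0811] ang -0.1851 tilt [ 0.0005 -0.0004] w 0.0358 ff 30.0
  turn rz 0.0000, then shift [10.3364  4.385  -3.3287]
[[ 0.4343 -0.224   0.012 ]]
```

step_arm([
  [[0,0,0,0,0,-0.4,26],[0,0,0,0,0,-0.8,26],[0,0,0,0,0,-0.9,26],[0,0,0,0,0,-0.8,26],[0,0,0,0,0,-0.43,26],[0,0,0,0.4,0.17,0,26],[0,0,0,0.6,0.25,0,26],[0,0,0,0.85,0.36,0,26],[0,0,0,0.85,0.36,0,26],[0,0,0,0.85,0.36,0,26],[0,0,0,0.85,0.36,0,26],[0,0,0,0.85,0.36,0,26],[0,0,0,0.85,0.36,0,26],[0,0,0,0.85,0.36,0,26],[0,0,0,0.85,0.36,0,26],[0,0,0,0.85,0.36,0,26],[0,0,0,0.85,0.36,0,26],[0,0,0,0.6,0.25,0,26],[0,0,0,0.24,0.11,0,26],[0,0,0,0,0,0,26]],
])

```text
clock: 14.55
ee_pos: [0.6184, -0.0117, 0.1786]
tcp_rot: [[0.182, 0.983, -0.004], [0.983, -0.182, 0.001], [0.0, -0.004, -1.0]]
wrist_force: [-0.7, -0.2, -6.3]
width: 0.0361
finger_force: 30.0
```

step_arm([
  [[0,0,0,0,0,0.5,26],[0,0,0,0,0,0.8,26],[0,0,0,0,0,0.8,26],[0,0,0,0,0,0.6,26],[0,0,0,0,0,0.4,26],[0,0,0,0,0,0.2,26],[0,0,0,0,0,0.1,26],[0,0,0,0,0,0.04,26],[0,0,0,0,0,0.04,26],[0,0,0,0,0,0.04,26],[0,0,0,0,0,0,26],[0,0,0,0,0,0,26]],
])

```text
clock: 15.55
ee_pos: [0.6189, -0.0137, 0.0757]
tcp_rot: [[0.184, 0.983, 0.001], [0.983, -0.184, -0.0], [-0.0, 0.001, -1.0]]
wrist_force: [-1.1, -0.3, -7.0]
width: 0.036
finger_force: 30.0
```

step_arm([
  [[0,0,0,0,0,0.03,26],[0,0,0,0,0,0.02,26],[0,0,0,0,0,0,26],[0,0,0,0,0,0,26]],
])

```text
clock: 15.88
ee_pos: [0.6187, -0.0137, 0.0737]
tcp_rot: [[0.184, 0.983, 0.0], [0.983, -0.184, 0.0], [0.0, 0.0, -1.0]]
wrist_force: [-0.0, -1.0, -6.9]
width: 0.0356
finger_force: 30.0
```

step_arm([
  [[0,0,0,0,0,0.02,26],[0,0,0,0,0,0.02,26],[0,0,0,0,0,0,26],[0,0,0,0,0,0,26]],
])

```text
clock: 16.22
ee_pos: [0.6188, -0.0137, 0.0732]
tcp_rot: [[0.184, 0.983, 0.001], [0.983, -0.184, -0.0], [-0.0, 0.001, -1.0]]
wrist_force: [-2.5, 0.2, 0.9]
width: 0.0357
finger_force: 30.0
```

step_arm([
  [[0,0,0,0,0,0,37],[0,0,0,0,0,0,40],[0,0,0,0,0,0,44],[0,0,0,0,0,0,56],[0,0,0,0,0,0,70],[0,0,0,0,0,0,88],[0,0,0,0,0,0,88],[0,0,0,0,0,-0.5,88],[0,0,0,0,0,-0.9,88],[0,0,0,0,0,-0.9,88],[0,0,0,0,0,-0.9,88],[0,0,-0.07,0,0,-0.4,88],[0,0,-0.07,0,0,0,88],[0,0,0,-0.4,-0.2,0,88],[0,0,0,-0.8,-0.4,0,88],[0,0,0,-0.9,-0.44,0,88],[0,0,0,-0.9,-0.44,0,88],[0,0,0,-0.9,-0.44,0,88],[0,0,0,-0.9,-0.44,0,88],[0,0,0,-0.9,-0.44,0,88]],
])

```text
clock: 17.88
ee_pos: [0.5254, -0.1824, 0.1799]
tcp_rot: [[0.048, 0.999, -0.001], [0.999, -0.048, 0.0], [0.0, -0.001, -1.0]]
wrist_force: [0.2, 0.7, 0.1]
width: 0.088
finger_force: 0.0
```

step_arm([
  [[0,0,0,-0.9,-0.44,0,88],[0,0,0,-0.9,-0.44,0,88],[0,0,0,-0.9,-0.44,0,88],[0,0,0,-0.9,-0.44,0,88],[0,0,0,-0.9,-0.44,0,88],[0,0,0,-0.9,-0.44,0,88],[0,0,0,-0.9,-0.44,0,88],[0,0,0,0,0,0,88],[0,0,0,0,0,0,88]],
])

```text
clock: 18.63
ee_pos: [0.4248, -0.3664, 0.1798]
tcp_rot: [[0.049, 0.999, -0.001], [0.999, -0.049, 0.001], [0.001, -0.001, -1.0]]
wrist_force: [0.2, -0.1, -0.2]
width: 0.0878
finger_force: 0.0
```

```bash
python3 - <<'E'
from h import *
w=ctrl.get_calibration("wrist");im=ctrl.get_image("wrist");cv2.imwrite("pics/w3.png",im);np.save("w3.npy",w['extrinsics'])
w1=dict(w);w1['extrinsics']=np.load("w1.npy")
print("w1 bore",onz(w1,(245.7,272.1),.122))
rel((.4265,-.366,.087),-.045)
cv2.imwrite("pics/w3c.png",cv2.resize(im[150:350,200:370],None,fx=3,fy=3))
E
```

```text
w1 bore [[ 0.4262 -0.3677  0.122 ]]
clk 18.68 tcp [ 0.4255 -0.3654  0.18  ] ang -0.0476 tilt [-0.0007  0.0011] w 0.0878 ff 0.0
  turn rz -0.0026, then shift [-0.0179  0.0331  3.0989]
```

View pics/w3c.png

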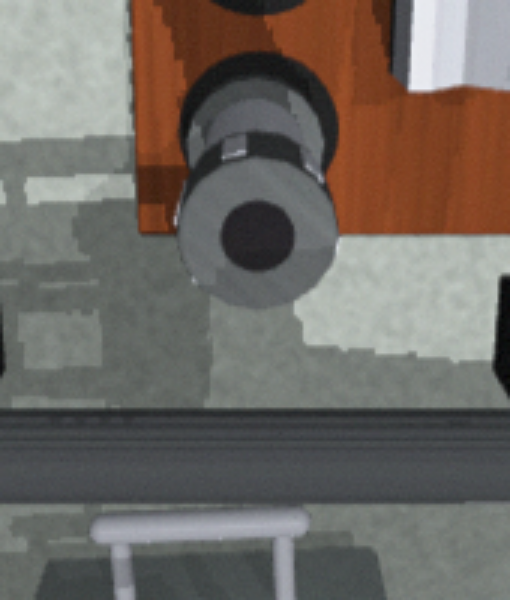

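The chuck nut is fully visible at image (286,228).

```bash
python3 - <<'E'
from h import *
w=ctrl.get_calibration("wrist");w['extrinsics']=np.load("w3.npy")
p=onz(w,[(286,227.5),(285.5,228.5)],.122);print(p)
rel((*p[0][:2],.087))
E
```

```text
[[ 0.4263 -0.3669  0.122 ]
 [ 0.4259 -0.3676  0.122 ]]
clk 18.68 tcp [ 0.4255 -0.3654  0.18  ] ang -0.0476 tilt [-0.0007  0.0011] w 0.0878 ff 0.0
  turn rz 0.0000, then shift [-0.0477  0.0269  3.0989]
```

step_arm([
  [[0,0,0,-0.03,0.02,0.5,88],[0,0,0,0,0,0.9,88],[0,0,0,0,0,0.9,88],[0,0,0,0,0,0.6,88],[0,0,0,0,0,0.2,80],[0,0,0,0,0,0,70],[0,0,0,0,0,0,60],[0,0,0,0,0,0,53],[0,0,0,0,0,0,49],[0,0,0,0,0,0,46],[0,0,0,0,0,0,44],[0,0,0,0,0,0,42],[0,0,0,0,0,0,40],[0,0,0,0,0,0,38],[0,0,0,0,0,0,35],[0,0,0,0,0,0,30],[0,0,0,0,0,0,30],[0,0,0,0,0,0,30]],
])

```text
clock: 20.18
ee_pos: [0.4269, -0.3664, 0.0877]
tcp_rot: [[0.045, 0.999, 0.0], [0.999, -0.045, -0.0], [-0.0, 0.0, -1.0]]
wrist_force: [0.7, 0.6, 1.8]
width: 0.039
finger_force: 30.0
```

```bash
python3 - <<'E'
from h import *
rel((.619,-.087,.187))
s=ctrl.get_state();print(s['wrist_force'],s['moment'])
E
```

```text
clk 20.18 tcp [ 0.4269 -0.3664  0.0877] ang -0.0451 tilt [ 0.0002 -0.0002] w 0.0390 ff 30.0
  turn rz 0.0000, then shift [ 9.5929  5.9769 -3.3107]
[0.6652 0.5749 1.8055] [-0.041   0.0092 -0.0742]
```

step_arm([
  [[0,0,0,0,0,-0.4,30],[0,0,0,0,0,-0.8,30],[0,0,0,0,0,-0.9,30],[0,0,0,0,0,-0.8,30],[0,0,0,0,0,-0.43,30],[0,0,0,0.4,0.25,0,30],[0,0,0,0.6,0.37,0,30],[0,0,0,0.78,0.486,0,30],[0,0,0,0.78,0.486,0,30],[0,0,0,0.78,0.486,0,30],[0,0,0,0.78,0.486,0,30],[0,0,0,0.78,0.486,0,30],[0,0,0,0.78,0.486,0,30],[0,0,0,0.78,0.486,0,30],[0,0,0,0.78,0.486,0,30],[0,0,0,0.78,0.486,0,30],[0,0,0,0.78,0.486,0,30],[0,0,0,0.6,0.37,0,30],[0,0,0,0.2,0.13,0,30],[0,0,0,0,0,0,30]],
])

```text
clock: 21.85
ee_pos: [0.619, -0.0845, 0.1856]
tcp_rot: [[0.042, 0.999, -0.003], [0.999, -0.042, 0.001], [0.001, -0.003, -1.0]]
wrist_force: [0.1, 0.7, -4.1]
width: 0.0395
finger_force: 30.0
```

step_arm([
  [[0,0,0,0,0,0.5,30],[0,0,0,0,0,0.8,30],[0,0,0,0,0,0.8,30],[0,0,0,0,0,0.6,30],[0,0,0,0,0,0.4,30],[0,0,0,0,0,0.2,30],[0,0,0,0,0,0.14,30],[0,0,0,0,0,0.06,30],[0,0,0,0,0,0.03,30],[0,0,0,0,0,0.02,30],[0,0,0,0,0,0,30],[0,0,0,0,0,0,30]],
])

```text
clock: 22.85
ee_pos: [0.6192, -0.0867, 0.0815]
tcp_rot: [[0.045, 0.999, 0.001], [0.999, -0.045, -0.0], [-0.0, 0.001, -1.0]]
wrist_force: [-0.1, 0.6, -3.2]
width: 0.0388
finger_force: 30.0
```

step_arm([
  [[0,0,0,0,0,0.03,30],[0,0,0,0,0,0.02,30],[0,0,0,0,0,0,30],[0,0,0,0,0,0,30]],
])

```text
clock: 23.18
ee_pos: [0.6191, -0.0867, 0.0797]
tcp_rot: [[0.045, 0.999, 0.0], [0.999, -0.045, -0.0], [-0.0, 0.0, -1.0]]
wrist_force: [-1.4, 1.0, -0.6]
width: 0.0394
finger_force: 30.0
```

step_arm([
  [[0,0,0,0,0,0,40],[0,0,0,0,0,0,43],[0,0,0,0,0,0,47],[0,0,0,0,0,0,58],[0,0,0,0,0,0,72],[0,0,0,0,0,0,88],[0,0,0,0,0,0,88],[0,0,0,0,0,-0.5,88],[0,0,0,0,0,-0.9,88],[0,0,0,0,0,-0.9,88],[0,0,0,0,0,-0.9,88],[0,0,0,0,0,-0.4,88],[0,0,0,-0.9,-0.46,0,88],[0,0,0,-0.9,-0.46,0,88],[0,0,0,-0.9,-0.46,0,88],[0,0,0,-0.9,-0.46,0,88],[0,0,0,-0.9,-0.46,0,88],[0,0,0,-0.9,-0.46,0,88],[0,0,0,-0.9,-0.46,0,88],[0,0,0,-0.9,-0.46,0,88]],
])

```text
clock: 24.85
ee_pos: [0.4981, -0.2987, 0.1876]
tcp_rot: [[0.045, 0.999, 0.0], [0.999, -0.045, -0.0], [-0.0, 0.0, -1.0]]
wrist_force: [0.5, -0.1, -0.1]
width: 0.0879
finger_force: 0.0
```

step_arm([
  [[0,0,0,-0.15,-0.03,0,88],[0,0,0,0,0,0,88],[0,0,0,0,0,0,88]],
])

```text
clock: 25.1
ee_pos: [0.4982, -0.3015, 0.1874]
tcp_rot: [[0.045, 0.999, 0.0], [0.999, -0.045, 0.0], [0.0, 0.0, -1.0]]
wrist_force: [-0.3, 0.4, 0.1]
width: 0.0878
finger_force: 0.0
```

```bash
python3 - <<'E'
from h import *
w=ctrl.get_calibration("wrist");im=ctrl.get_image("wrist");cv2.imwrite("pics/w4.png",im)
g=cv2.cvtColor(im,cv2.COLOR_BGR2GRAY)
m=(g>135).astype(np.uint8);m[:130]=0;m[245:]=0;m[:,:255]=0;m[:,325:]=0
m=cv2.morphologyEx(m,cv2.MORPH_CLOSE,np.ones((5,5),np.uint8))
k=max(cv2.findContours(m,cv2.RETR_EXTERNAL,cv2.CHAIN_APPROX_NONE)[0],key=cv2.contourArea)
P=onz(w,k[:,0],.046)[:,:2]*1000;r=cv2.minAreaRect(P.astype(np.float32));print("v",cv2.boundingRect(k),r)
rel((*np.array(r[0])/1000,.021),-.048)
T=ctrl.get_image("top");cv2.imwrite("pics/top1.png",T)
o=np.hstack([cv2.resize(im[100:320,150:420],(400,326)),cv2.resize(T[130:265,205:415],(400,257)) if 0 else cv2.resize(T[120:270,205:415],(400,326))]);cv2.imwrite("pics/o4.png",o)
E
```

```text
v (263, 155, 42, 90) ((498.02252197265625, -302.3515319824219), (91.16732025146484, 40.22065353393555), 87.36720275878906)
clk 25.15 tcp [ 0.4984 -0.301   0.1874] ang -0.0442 tilt [0.0001 0.0003] w 0.0877 ff 0.0
  turn rz 0.0038, then shift [-0.044  -0.0103  5.5468]
```

View pics/o4.png

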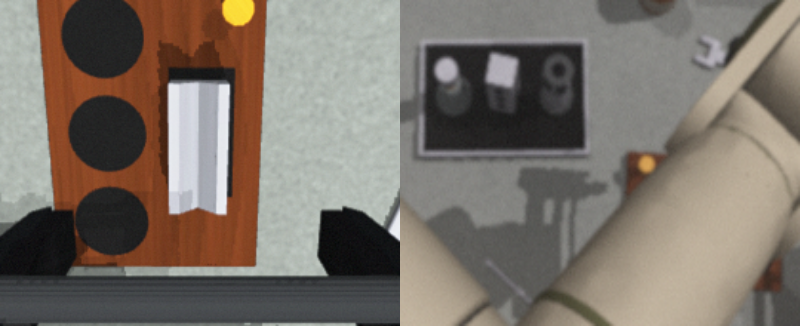

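All three pieces stand upright in the tray: jack (447,70), post (502,70) and chuck (558,75) in the right half. The V-block lies undisturbed and centred between the fingers. I'll grip it.

step_arm([
  [[0,0,0.004,-0.04,-0.01,0.6,88],[0,0,0,0,0,0.9,88],[0,0,0,0,0,0.9,88],[0,0,0,0,0,0.9,88],[0,0,0,0,0,0.9,88],[0,0,0,0,0,0.8,88],[0,0,0,0,0,0.4,80],[0,0,0,0,0,0.15,70],[0,0,0,0,0,0,60],[0,0,0,0,0,0,53],[0,0,0,0,0,0,49],[0,0,0,0,0,0,46],[0,0,0,0,0,0,44],[0,0,0,0,0,0,42],[0,0,0,0,0,0,40],[0,0,0,0,0,0,38],[0,0,0,0,0,0,35],[0,0,0,0,0,0,30],[0,0,0,0,0,0,30],[0,0,0,0,0,0,30]],
], newtons=45)

```text
clock: 26.87
ee_pos: [0.4984, -0.3034, 0.0215]
tcp_rot: [[0.049, 0.999, 0.002], [0.999, -0.049, -0.001], [-0.001, 0.002, -1.0]]
wrist_force: [5.8, 1.0, 1.4]
width: 0.0399
finger_force: 45.0
```

```bash
python3 - <<'E'
from h import *
rel((.45,.17,.20),-.19)
s=ctrl.get_state();print(s['wrist_force'],s['moment'])
E
```

```text
clk 26.87 tcp [ 0.4984 -0.3034  0.0215] ang -0.0491 tilt [ 0.0022 -0.0012] w 0.0399 ff 45.0
  turn rz 0.1409, then shift [15.1928 -4.5649 -5.9492]
[5.7849 0.9953 1.4243] [ 0.0072 -0.7026 -0.0426]
```

step_arm([
  [[0,0,0,0,0,-0.4,30],[0,0,0,0,0,-0.8,30],[0,0,0,0,0,-0.9,30],[0,0,0,0,0,-0.9,30],[0,0,0,0,0,-0.9,30],[0,0,0.05,0,0,-0.9,30],[0,0,0.05,0,0,-0.75,30],[0,0,0.041,0,0,-0.4,30],[0,0,0,0.4,-0.12,0,30],[0,0,0,0.7,-0.21,0,30],[0,0,0,0.8,-0.24,0,30],[0,0,0,0.8,-0.24,0,30],[0,0,0,0.8,-0.24,0,30],[0,0,0,0.8,-0.24,0,30],[0,0,0,0.8,-0.24,0,30],[0,0,0,0.8,-0.24,0,30],[0,0,0,0.8,-0.24,0,30],[0,0,0,0.8,-0.24,0,30],[0,0,0,0.8,-0.24,0,30],[0,0,0,0.8,-0.24,0,30]],
])

```text
clock: 28.53
ee_pos: [0.4668, -0.0177, 0.1981]
tcp_rot: [[0.188, 0.982, -0.004], [0.982, -0.188, 0.001], [0.0, -0.004, -1.0]]
wrist_force: [0.8, 0.3, -7.8]
width: 0.0394
finger_force: 45.0
```

step_arm([
  [[0,0,0,0.8,-0.24,0,30],[0,0,0,0.8,-0.24,0,30],[0,0,0,0.8,-0.24,0,30],[0,0,0,0.8,-0.24,0,30],[0,0,0,0.8,-0.24,0,30],[0,0,0,0.8,-0.24,0,30],[0,0,0,0.8,-0.24,0,30],[0,0,0,0.5,-0.15,0,30],[0,0,0,0,0,0,30],[0,0,0,0,0,0,30],[0,0,0,0,0,0,30]],
])

```text
clock: 29.45
ee_pos: [0.4484, 0.1701, 0.1986]
tcp_rot: [[0.188, 0.982, -0.002], [0.982, -0.188, -0.001], [-0.001, -0.002, -1.0]]
wrist_force: [0.1, -0.1, -7.6]
width: 0.0397
finger_force: 45.0
```

```bash
python3 - <<'E'
from h import *
rel(None)
w=ctrl.get_calibration("wrist");im=ctrl.get_image("wrist");cv2.imwrite("pics/w5.png",im);np.save("w5.npy",w['extrinsics'])
E
```

```text
clk 29.45 tcp [0.4484 0.1701 0.1986] ang -0.1894 tilt [-0.0022 -0.0006] w 0.0397 ff 45.0
```

View pics/w5.png

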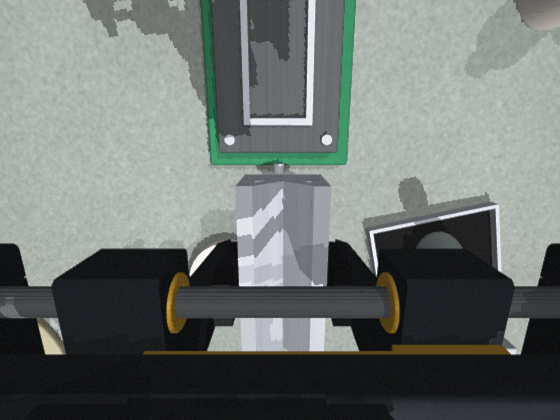

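The frame's near end is at row 122, columns 243–313, but its far end is out of view. I'll move 66 mm closer and look again.

step_arm([
  [[0,0,0,0.4,0,0,30],[0,0,0,0.7,0,0,30],[0,0,0,0.7,0,0,30],[0,0,0,0.4,0,0,30],[0,0,0,0,0,0,30],[0,0,0,0,0,0,30],[0,0,0,0,0,0,30]],
])

```text
clock: 30.08
ee_pos: [0.4617, 0.2347, 0.1992]
tcp_rot: [[0.189, 0.982, -0.001], [0.982, -0.189, -0.001], [-0.001, -0.0, -1.0]]
wrist_force: [0.2, 0.3, -7.8]
width: 0.0395
finger_force: 45.0
```

```bash
python3 - <<'E'
from h import *
rel(None)
w=ctrl.get_calibration("wrist");im=ctrl.get_image("wrist");cv2.imwrite("pics/w6.png",im);np.save("w6.npy",w['extrinsics'])
cv2.imwrite("pics/w6c.png",cv2.resize(im[0:230,190:390],None,fx=2.6,fy=2.6,interpolation=cv2.INTER_CUBIC))
E
```

```text
clk 30.08 tcp [0.4617 0.2347 0.1992] ang -0.1903 tilt [-0.0006 -0.0005] w 0.0395 ff 45.0
```

View pics/w6c.png

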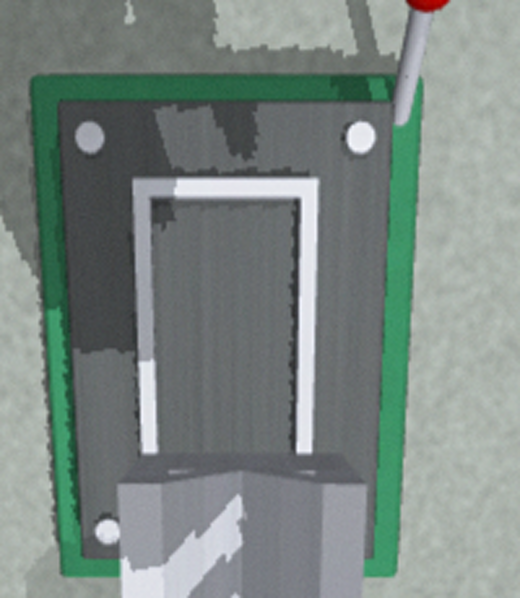

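```bash
python3 - <<'E'
from h import *
w=ctrl.get_calibration("wrist")
w6=dict(w);w6['extrinsics']=np.load("w6.npy");w5=dict(w);w5['extrinsics']=np.load("w5.npy")
g=cv2.cvtColor(cv2.imread("pics/w5.png"),cv2.COLOR_BGR2GRAY)
print(g[110,236:256],g[110,304:318],g[112:132,280])
f=lambda x,y:(x/2.6+190-.3,y/2.6-.3)
far=onz(w6,[f(133,180),f(319,178),f(140,453),f(313,453)],.048)
near=onz(w5,[(242.5,125.5),(313.5,124.5)],.048)
print(far,near)
L=far[0]-near[0];Rr=far[1]-near[1];print(np.linalg.norm(L),np.linalg.norm(Rr),[np.arctan2(-v[0],v[1]) for v in (L,Rr)],np.linalg.norm(far[0]-far[1]),np.linalg.norm(near[0]-near[1]))
c=(far[0]+far[1]+near[0]+near[1])/4;print("centre",c)
rel((c[0],c[1],.12),-.19)
E
```

```text
[ 75  69  70  65  68  61  62 117 169 170 172 173 171 152 105 104 108 107
 111 110] [ 63  77 196 238 235 235 234 236 211 124 104 111 111 112] [108 106  78  72  68  84 186 230 232 231 231 232 218 136 101 105 106 108
 108 106]
[[0.4456 0.3622 0.048 ]
 [0.5106 0.3503 0.048 ]
 [0.4264 0.2668 0.048 ]
 [0.4922 0.2541 0.048 ]] [[0.4224 0.2482 0.048 ]
 [0.4898 0.2362 0.048 ]]
0.11634163988597525 0.11599085785540804 [np.float64(-0.2007197405374647), np.float64(-0.17959153687011659)] 0.06604374380123301 0.06850206040456883
centre [0.4671 0.2992 0.048 ]
clk 30.13 tcp [0.4617 0.2346 0.1993] ang -0.1907 tilt [-0.0004 -0.0004] w 0.0394 ff 45.0
  turn rz -0.0007, then shift [ 2.1486 -0.231   2.6437]
```

step_arm([
  [[0,0,0,0.4,-0.05,0,30],[0,0,0,0.7,-0.08,0,30],[0,0,0,0.7,-0.08,0,30],[0,0,0,0.31,-0.02,0,30],[0,0,0,0,0,0.5,30],[0,0,0,0,0,0.8,30],[0,0,0,0,0,0.8,30],[0,0,0,0,0,0.8,30],[0,0,0,0,0,0.7,30],[0,0,0,0,0,0.5,30],[0,0,0,0,0,0.3,30],[0,0,0,0,0,0,30],[0,0,0,0,0,0,30],[0,0,0,0,0,0,30]],
])

```text
clock: 31.3
ee_pos: [0.4677, 0.299, 0.0686]
tcp_rot: [[0.189, 0.982, 0.002], [0.982, -0.189, 0.001], [0.001, 0.002, -1.0]]
wrist_force: [-0.5, -0.9, -7.5]
width: 0.0396
finger_force: 45.0
```

```bash
python3 - <<'E'
from h import *
rel((.4669,.2981,.0515),-.19)
im=ctrl.get_image("wrist");cv2.imwrite("pics/w7.png",im)
E
```

```text
clk 31.30 tcp [0.4677 0.299  0.0686] ang -0.1900 tilt [0.002  0.0007] w 0.0396 ff 45.0
  turn rz -0.0000, then shift [-0.0337 -0.0198  0.5707]
```

View pics/w7.png

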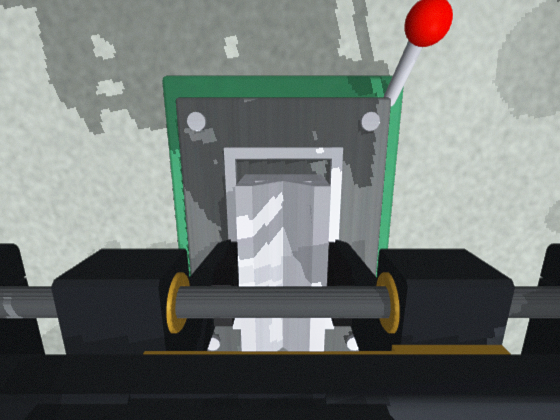

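The V-block hangs centred and lined up over the frame, columns 237–328 inside strips at 228–342. I'll lower it in.

step_arm([
  [[0,0,0,-0.03,-0.02,0.15,30],[0,0,0,0,0,0.15,30],[0,0,0,0,0,0.1,30],[0,0,0,0,0,0.06,30],[0,0,0,0,0,0.04,30],[0,0,0,0,0,0.02,30],[0,0,0,0,0,0,30],[0,0,0,0,0,0,30],[0,0,0,0,0,0,30]],
])

```text
clock: 32.1
ee_pos: [0.4663, 0.298, 0.0519]
tcp_rot: [[0.189, 0.982, 0.0], [0.982, -0.189, 0.0], [0.0, 0.0, -1.0]]
wrist_force: [0.1, 0.1, -7.1]
width: 0.0394
finger_force: 45.0
```

step_arm([
  [[0,0,0,0,0,0.02,30],[0,0,0,0,0,0.02,30],[0,0,0,0,0,0,30],[0,0,0,0,0,0,30]],
])

```text
clock: 32.43
ee_pos: [0.4664, 0.2981, 0.0515]
tcp_rot: [[0.189, 0.982, 0.001], [0.982, -0.189, 0.0], [0.0, 0.001, -1.0]]
wrist_force: [-4.5, -1.0, 5.6]
width: 0.0398
finger_force: 45.0
```

step_arm([
  [[0,0,0,0,0,0,41],[0,0,0,0,0,0,44],[0,0,0,0,0,0,48],[0,0,0,0,0,0,54],[0,0,0,0,0,0,60],[0,0,0,0,0,0,60],[0,0,0,0,0,0,60],[0,0,0,0,0,-0.3,60],[0,0,0,0,0,-0.7,60],[0,0,0,0,0,-0.9,60],[0,0,0,0,0,-0.9,60],[0,0,0,0,0,-0.9,70],[0,0,0,0,0,-0.9,88],[0,0,0,0,0,-0.4,88],[0,0,0,0,0,0,88],[0,0,0,0,0,0,88]],
])

```text
clock: 33.77
ee_pos: [0.4662, 0.298, 0.2009]
tcp_rot: [[0.189, 0.982, 0.001], [0.982, -0.189, 0.0], [0.0, 0.001, -1.0]]
wrist_force: [-0.3, -0.4, -1.3]
width: 0.0877
finger_force: 0.0
```

```bash
python3 - <<'E'
from h import *
rel((.6191,-.0867,.19),-.0451)
w=ctrl.get_calibration("wrist");im=ctrl.get_image("wrist");cv2.imwrite("pics/w8.png",im)
g=cv2.cvtColor(im,cv2.COLOR_BGR2GRAY)
for r in (190,210,230): print(r,g[r,215:345:2])
print("col283",g[110:290:3,283]); print("col262",g[110:290:3,262])
# expected pixels of V-block top corners (z=.076) and frame corners
def proj(p):
    E=w['extrinsics'];q=E[:3,:3].T@(np.array(p)-E[:3,3]);return w['cx']+w['fx']*q[0]/-q[2],w['cy']-w['fy']*q[1]/-q[2]
a=-.19;R=np.array([[np.cos(a),-np.sin(a)],[np.sin(a),np.cos(a)]])
for hx,hy,z in ((20,45,.076),(33,58,.048)):
    print([np.round(proj((*(np.array([.4671,.2992])+R@np.array([sx*hx,sy*hy])/1e3),z)),1) for sx,sy in ((-1,1),(1,1),(1,-1),(-1,-1))])
E
```

```text
clk 33.77 tcp [0.4662 0.298  0.2009] ang -0.1900 tilt [0.0008 0.0003] w 0.0877 ff 0.0
  turn rz -0.1449, then shift [-12.5794   5.6709   0.3632]
190 [145  82  86 105 103  56  41  91  92  95  95  94  96  95  92  95  91  91
  56 156 110 112  45 133 208 207 208 188 184 185 184 190 189 188 144 137
 138 140 142 144 136 204 205 204 206 101  95  47 204 205 206 104  99 100
  98 100  96  99  95  96  98  98  95  84 105]
210 [166 144  67 107 109  93  51  74  87  93  95  94  98  95  94  93  91  89
  78 185 111 114  51  72 207 205 206 191 183 187 186 190 190 188 145 138
 140 142 142 142 137 204 206 206 206  97  98  70 209 209 208  98  99  99
  99  98  98  98  93  97  99  97  86 102 104]
230 [156 156  88  83 103 107  54  45  92  90  90  95  98  94  97  95  92  92
  87 132 186 185  99  65 206 206 206 197 184 188 188 189 191 189 145 138
 140 141 143 143 139 205 209 209 182  95  86 106 216 213 164  98 101 100
  99  98  95  99 100 102  97  99  81 105 107]
col283 [ 53  90  89  91  91  92  69  58  63  61 141 141  50  60  64 138 145 144
 145 143 145 143 144 144 147 144 145 144 144 145 142 143 143 144 143 139
 145 143 143 142 145 146 145 134 130 185 165  77  80  82  82  81  82  70
  88 134 137 117 107  37]
col262 [ 55  96  92  93  93  95  98  90  64  60 144 145  49  63  60  94 210 208
 207 207 209 204 206 204 206 208 204 204 204 203 203 205 202 208 202 202
 202 205 164 167 166 174 174 129 132 182 163  80  78  82  82  81  82  94
 132 128 129 134 138  34]
[array([262.5, 154.5]), array([306.8, 154.5]), array([304.9, 247.4]), array([264.1, 247.4])]
[array([250.9, 138.8]), array([318. , 138.8]), array([314.8, 248.7]), array([253.9, 248.7])]
```

The V-block is seated: its edges are within about 2 px of the centred prediction, and it made contact at the expected height. Next is the chuck.

step_arm([
  [[0,0,-0.05,0,0,0,88],[0,0,-0.05,0,0,0,88],[0,0,-0.045,0,0,0,88],[0,0,0,-0.4,0.18,0,88],[0,0,0,-0.7,0.3,0,88],[0,0,0,-0.9,0.4,0,88],[0,0,0,-0.9,0.4,0,88],[0,0,0,-0.9,0.4,0,88],[0,0,0,-0.9,0.4,0,88],[0,0,0,-0.9,0.4,0,88],[0,0,0,-0.9,0.4,0,88],[0,0,0,-0.9,0.4,0,88],[0,0,0,-0.9,0.4,0,88],[0,0,0,-0.9,0.4,0,88],[0,0,0,-0.9,0.4,0,88],[0,0,0,-0.9,0.4,0,88],[0,0,0,-0.9,0.4,0,88],[0,0,0,-0.68,0.39,0,88],[0,0,0,0,0,0,88],[0,0,0,0,0,0,88]],
])

```text
clock: 35.48
ee_pos: [0.6187, -0.088, 0.1992]
tcp_rot: [[0.048, 0.999, -0.002], [0.999, -0.048, 0.001], [0.001, -0.002, -1.0]]
wrist_force: [-0.7, -0.0, -0.1]
width: 0.088
finger_force: 0.0
```

```bash
python3 - <<'E'
from h import *
rel((.6191,-.0867,.0797),-.0451)
E
```

```text
clk 35.48 tcp [ 0.6187 -0.088   0.1992] ang -0.0481 tilt [-0.0022  0.0007] w 0.0880 ff 0.0
  turn rz -0.0030, then shift [0.0456 0.0129 3.9838]
```

step_arm([
  [[0,0,0,0,0,0.5,88],[0,0,0,0,0,0.9,88],[0,0,0,0,0,0.9,88],[0,0,0,0,0,0.9,88],[0,0,0,0,0,0.6,88],[0,0,0,0,0,0.2,88],[0,0,0,0,0,0,88],[0,0,0,0,0,0,88],[0,0,0,0,0,0,88]],
])

```text
clock: 36.23
ee_pos: [0.6197, -0.0866, 0.0822]
tcp_rot: [[0.045, 0.999, 0.002], [0.999, -0.045, -0.001], [-0.001, 0.002, -1.0]]
wrist_force: [0.4, -0.7, 0.0]
width: 0.0882
finger_force: 0.0
```

```bash
python3 - <<'E'
from h import *
rel((.6191,-.0867,.0797),-.0451)
E
```

```text
clk 36.23 tcp [ 0.6197 -0.0866  0.0822] ang -0.0448 tilt [ 0.0023 -0.0007] w 0.0882 ff 0.0
  turn rz 0.0003, then shift [-0.0034 -0.0213  0.0837]
```

step_arm([
  [[0,0,0,0,-0.01,0.06,80],[0,0,0,0,0,0,70],[0,0,0,0,0,0,60],[0,0,0,0,0,0,53],[0,0,0,0,0,0,49],[0,0,0,0,0,0,46],[0,0,0,0,0,0,44],[0,0,0,0,0,0,42],[0,0,0,0,0,0,40],[0,0,0,0,0,0,38],[0,0,0,0,0,0,35],[0,0,0,0,0,0,30],[0,0,0,0,0,0,30],[0,0,0,0,0,0,30]],
], newtons=30)

```text
clock: 37.4
ee_pos: [0.619, -0.0867, 0.0789]
tcp_rot: [[0.045, 0.999, 0.0], [0.999, -0.045, -0.0], [-0.0, 0.0, -1.0]]
wrist_force: [0.5, 0.8, 0.3]
width: 0.0394
finger_force: 30.0
```

```bash
python3 - <<'E'
from h import *
rel((.4269,-.3664,.0877),-.0451)
E
```

```text
clk 37.40 tcp [ 0.619  -0.0867  0.0789] ang -0.0450 tilt [ 0.0004 -0.0001] w 0.0394 ff 30.0
  turn rz 0.0001, then shift [-9.6028 -5.9761 -0.2947]
```

step_arm([
  [[0,0,0,0,0,-0.4,30],[0,0,0,0,0,-0.9,30],[0,0,0,0,0,-0.9,30],[0,0,0,0,0,-0.9,30],[0,0,0,0,0,-0.53,30],[0,0,0,-0.4,-0.25,0,30],[0,0,0,-0.6,-0.37,0,30],[0,0,0,-0.78,-0.486,0,30],[0,0,0,-0.78,-0.486,0,30],[0,0,0,-0.78,-0.486,0,30],[0,0,0,-0.78,-0.486,0,30],[0,0,0,-0.78,-0.486,0,30],[0,0,0,-0.78,-0.486,0,30],[0,0,0,-0.78,-0.486,0,30],[0,0,0,-0.78,-0.486,0,30],[0,0,0,-0.78,-0.486,0,30],[0,0,0,-0.78,-0.486,0,30],[0,0,0,-0.6,-0.37,0,30],[0,0,0,-0.2,-0.13,0,30],[0,0,0,0,0,0,30]],
])

```text
clock: 39.07
ee_pos: [0.4251, -0.3672, 0.1869]
tcp_rot: [[0.048, 0.999, -0.001], [0.999, -0.048, 0.001], [0.001, -0.001, -1.0]]
wrist_force: [0.2, 0.2, -3.8]
width: 0.0393
finger_force: 30.0
```

step_arm([
  [[0,0,0,0,0,0.5,30],[0,0,0,0,0,0.8,30],[0,0,0,0,0,0.8,30],[0,0,0,0,0,0.6,30],[0,0,0,0,0,0.3,30],[0,0,0,0,0,0.15,30],[0,0,0,0,0,0.08,30],[0,0,0,0,0,0,30],[0,0,0,0,0,0,30],[0,0,0,0,0,0,30]],
])

```text
clock: 39.9
ee_pos: [0.427, -0.3666, 0.0918]
tcp_rot: [[0.045, 0.999, 0.001], [0.999, -0.045, -0.001], [-0.001, 0.001, -1.0]]
wrist_force: [0.9, 0.2, -3.4]
width: 0.0391
finger_force: 30.0
```

```bash
python3 - <<'E'
from h import *
rel((.4269,-.3664,.0869),-.0451);print(ctrl.get_state()['wrist_force'])
E
```

```text
clk 39.90 tcp [ 0.427  -0.3666  0.0918] ang -0.0449 tilt [ 0.001  -0.0013] w 0.0391 ff 30.0
  turn rz 0.0002, then shift [ 0.0068 -0.0038  0.1619]
[ 0.8814  0.1917 -3.4111]
```

step_arm([
  [[0,0,0,0,0,0.06,30],[0,0,0,0,0,0.04,30],[0,0,0,0,0,0.03,30],[0,0,0,0,0,0.02,30],[0,0,0,0,0,0,30],[0,0,0,0,0,0,30]],
])

```text
clock: 40.4
ee_pos: [0.4268, -0.3665, 0.0868]
tcp_rot: [[0.045, 0.999, 0.0], [0.999, -0.045, -0.001], [-0.001, 0.0, -1.0]]
wrist_force: [-1.7, 2.2, 3.3]
width: 0.0391
finger_force: 30.0
```

step_arm([
  [[0,0,0,0,0,0,40],[0,0,0,0,0,0,43],[0,0,0,0,0,0,47],[0,0,0,0,0,0,58],[0,0,0,0,0,0,72],[0,0,0,0,0,0,88],[0,0,0,0,0,0,88],[0,0,0,0,0,-0.5,88],[0,0,0,0,0,-0.9,88],[0,0,0,0,0,-0.9,88],[0,0,0,0,0,-0.8,88],[0,0,0.07,0,0,-0.3,88],[0,0,0.07,0,0,0,88],[0,0,0,0.4,0.13,0,88],[0,0,0,0.8,0.26,0,88],[0,0,0,0.9,0.29,0,88],[0,0,0,0.9,0.29,0,88],[0,0,0,0.9,0.29,0,88],[0,0,0,0.9,0.29,0,88],[0,0,0,0.9,0.29,0,88]],
])

```text
clock: 42.07
ee_pos: [0.5129, -0.2061, 0.1878]
tcp_rot: [[0.181, 0.983, -0.001], [0.983, -0.181, 0.001], [0.001, -0.001, -1.0]]
wrist_force: [0.5, -0.5, -0.1]
width: 0.088
finger_force: 0.0
```

step_arm([
  [[0,0,0,0.9,0.29,0,88],[0,0,0,0.9,0.29,0,88],[0,0,0,0.9,0.29,0,88],[0,0,0,0.9,0.29,0,88],[0,0,0,0.9,0.29,0,88],[0,0,0,0.9,0.29,0,88],[0,0,0,0.9,0.3,0,88],[0,0,0,0.74,0.25,0,88],[0,0,0,0,0,0,88],[0,0,0,0,0,0,88],[0,0,0,0,0,0,88],[0,0,0,0,0,0,88]],
])

```text
clock: 43.07
ee_pos: [0.6183, -0.0141, 0.1882]
tcp_rot: [[0.184, 0.983, -0.001], [0.983, -0.184, -0.0], [-0.0, -0.0, -1.0]]
wrist_force: [-0.1, 0.5, 0.3]
width: 0.0879
finger_force: 0.0
```

```bash
python3 - <<'E'
from h import *
rel((.6188,-.0137,.0732),-.185)
E
```

```text
clk 43.07 tcp [ 0.6183 -0.0141  0.1882] ang -0.1853 tilt [-0.0005 -0.    ] w 0.0879 ff 0.0
  turn rz -0.0003, then shift [0.0168 0.0128 3.8327]
```

step_arm([
  [[0,0,0,0.01,0.01,0.5,88],[0,0,0,0,0,0.9,88],[0,0,0,0,0,0.9,88],[0,0,0,0,0,0.9,88],[0,0,0,0,0,0.5,88],[0,0,0,0,0,0.13,80],[0,0,0,0,0,0,70],[0,0,0,0,0,0,60],[0,0,0,0,0,0,52],[0,0,0,0,0,0,46],[0,0,0,0,0,0,42],[0,0,0,0,0,0,40],[0,0,0,0,0,0,38],[0,0,0,0,0,0,36],[0,0,0,0,0,0,34],[0,0,0,0,0,0,30],[0,0,0,0,0,0,26],[0,0,0,0,0,0,26],[0,0,0,0,0,0,26]],
])

```text
clock: 44.65
ee_pos: [0.6191, -0.0132, 0.0735]
tcp_rot: [[0.184, 0.983, -0.0], [0.983, -0.184, 0.0], [-0.0, -0.0, -1.0]]
wrist_force: [-2.2, 0.4, 3.6]
width: 0.0356
finger_force: 30.0
```

```bash
python3 - <<'E'
from h import *
rel((.4325,-.2947,.0811),-.185)
E
```

```text
clk 44.65 tcp [ 0.6191 -0.0132  0.0735] ang -0.1850 tilt [-0.0001  0.    ] w 0.0356 ff 30.0
  turn rz -0.0000, then shift [-10.3678  -4.3865  -0.2517]
```

step_arm([
  [[0,0,0,0,0,-0.4,26],[0,0,0,0,0,-0.9,26],[0,0,0,0,0,-0.9,26],[0,0,0,0,0,-0.9,26],[0,0,0,0,0,-0.5,26],[0,0,0,-0.4,-0.17,0,26],[0,0,0,-0.6,-0.25,0,26],[0,0,0,-0.85,-0.36,0,26],[0,0,0,-0.85,-0.36,0,26],[0,0,0,-0.85,-0.36,0,26],[0,0,0,-0.85,-0.36,0,26],[0,0,0,-0.85,-0.36,0,26],[0,0,0,-0.85,-0.36,0,26],[0,0,0,-0.85,-0.36,0,26],[0,0,0,-0.85,-0.36,0,26],[0,0,0,-0.85,-0.36,0,26],[0,0,0,-0.85,-0.36,0,26],[0,0,0,-0.6,-0.25,0,26],[0,0,0,-0.25,-0.115,0,26],[0,0,0,0,0,0,26]],
])

```text
clock: 46.32
ee_pos: [0.4312, -0.2952, 0.1806]
tcp_rot: [[0.186, 0.982, -0.001], [0.982, -0.186, 0.001], [0.001, -0.002, -1.0]]
wrist_force: [0.4, 0.4, -6.6]
width: 0.0357
finger_force: 30.0
```

step_arm([
  [[0,0,0,0,0,0.5,26],[0,0,0,0,0,0.8,26],[0,0,0,0,0,0.8,26],[0,0,0,0,0,0.6,26],[0,0,0,0,0,0.3,26],[0,0,0,0,0,0.15,26],[0,0,0,0,0,0.05,26],[0,0,0,0,0,0,26],[0,0,0,0,0,0,26],[0,0,0,0,0,0,26]],
])

```text
clock: 47.15
ee_pos: [0.4331, -0.2945, 0.0863]
tcp_rot: [[0.184, 0.983, 0.001], [0.983, -0.184, -0.001], [-0.001, 0.001, -1.0]]
wrist_force: [-0.0, 0.0, -6.0]
width: 0.0357
finger_force: 30.0
```

```bash
python3 - <<'E'
from h import *
rel((.4325,-.2946,.0811),-.185);print(ctrl.get_state()['wrist_force'])
E
```

```text
clk 47.15 tcp [ 0.4331 -0.2945  0.0863] ang -0.1850 tilt [ 0.0012 -0.0012] w 0.0357 ff 30.0
  turn rz 0.0000, then shift [-0.0082 -0.0189  0.1747]
[-0.0074  0.0152 -6.0012]
```

step_arm([
  [[0,0,0,0,0,0.06,26],[0,0,0,0,0,0.04,26],[0,0,0,0,0,0.03,26],[0,0,0,0,0,0.03,26],[0,0,0,0,0,0,26],[0,0,0,0,0,0,26]],
])

```text
clock: 47.65
ee_pos: [0.4328, -0.2943, 0.0815]
tcp_rot: [[0.184, 0.983, 0.0], [0.983, -0.184, -0.001], [-0.0, 0.0, -1.0]]
wrist_force: [-3.6, 3.7, 5.7]
width: 0.0357
finger_force: 30.0
```

step_arm([
  [[0,0,0,0,0,0,37],[0,0,0,0,0,0,40],[0,0,0,0,0,0,44],[0,0,0,0,0,0,56],[0,0,0,0,0,0,70],[0,0,0,0,0,0,88],[0,0,0,0,0,0,88],[0,0,0,0,0,-0.5,88],[0,0,0,0,0,-0.9,88],[0,0,0,0,0,-0.9,88],[0,0,0,0,0,-0.8,88],[0,0,-0.07,0,0,-0.4,88],[0,0,-0.069,0,0,0,88],[0,0,0,0.4,0.19,0,88],[0,0,0,0.8,0.37,0,88],[0,0,0,0.9,0.42,0,88],[0,0,0,0.9,0.42,0,88],[0,0,0,0.9,0.42,0,88],[0,0,0,0.9,0.42,0,88],[0,0,0,0.9,0.42,0,88]],
])

```text
clock: 49.32
ee_pos: [0.5207, -0.1246, 0.1851]
tcp_rot: [[0.048, 0.999, -0.001], [0.999, -0.048, 0.001], [0.001, -0.001, -1.0]]
wrist_force: [-0.8, 0.2, 0.6]
width: 0.0878
finger_force: 0.0
```

step_arm([
  [[0,0,0,0.9,0.42,0,88],[0,0,0,0.9,0.42,0,88],[0,0,0,0.9,0.42,0,88],[0,0,0,0.9,0.42,0,88],[0,0,0,0.9,0.42,0,88],[0,0,0,0.9,0.42,0,88],[0,0,0,0.9,0.42,0,88],[0,0,0,0.09,0.05,0,88],[0,0,0,0,0,0,88],[0,0,0,0,0,0,88],[0,0,0,0,0,0,88],[0,0,0,0,0,0,88]],
])

```text
clock: 50.32
ee_pos: [0.6184, 0.0595, 0.1856]
tcp_rot: [[0.048, 0.999, -0.0], [0.999, -0.048, -0.0], [-0.0, -0.0, -1.0]]
wrist_force: [-0.3, 0.4, 0.2]
width: 0.0882
finger_force: 0.0
```

```bash
python3 - <<'E'
from h import *
rel((.619,.0601,.0755),-.0461)
E
```

```text
clk 50.32 tcp [0.6184 0.0595 0.1856] ang -0.0478 tilt [-0.0003 -0.0001] w 0.0882 ff 0.0
  turn rz -0.0017, then shift [0.0217 0.0199 3.6711]
```

step_arm([
  [[0,0,-0.001,0.02,0.02,0.5,88],[0,0,0,0,0,0.9,88],[0,0,0,0,0,0.9,88],[0,0,0,0,0,0.8,88],[0,0,0,0,0,0.4,88],[0,0,0,0,0,0.16,80],[0,0,0,0,0,0,70],[0,0,0,0,0,0,60],[0,0,0,0,0,0,50],[0,0,0,0,0,0,44],[0,0,0,0,0,0,40],[0,0,0,0,0,0,37],[0,0,0,0,0,0,34],[0,0,0,0,0,0,32],[0,0,0,0,0,0,30],[0,0,0,0,0,0,28],[0,0,0,0,0,0,24],[0,0,0,0,0,0,20],[0,0,0,0,0,0,20],[0,0,0,0,0,0,20]],
])

```text
clock: 51.98
ee_pos: [0.6192, 0.0609, 0.0759]
tcp_rot: [[0.045, 0.999, -0.0], [0.999, -0.045, 0.0], [-0.0, -0.0, -1.0]]
wrist_force: [-2.7, -0.1, 1.6]
width: 0.0292
finger_force: 30.0
```

```bash
python3 - <<'E'
from h import *
rel((.4343,-.2242,.083),-.0461);print(ctrl.get_state()['wrist_force'])
E
```

```text
clk 51.98 tcp [0.6192 0.0609 0.0759] ang -0.0450 tilt [-0.0004  0.    ] w 0.0292 ff 30.0
  turn rz 0.0011, then shift [-9.7773 -5.719  -0.2383]
[-2.7054 -0.076   1.6201]
```

step_arm([
  [[0,0,0,0,0,-0.4,20],[0,0,0,0,0,-0.9,20],[0,0,0,0,0,-0.9,20],[0,0,0,0,0,-0.9,20],[0,0,0,0,0,-0.5,20],[0,0,0.001,-0.35,-0.2,0,20],[0,0,0,-0.6,-0.35,0,20],[0,0,0,-0.8,-0.47,0,20],[0,0,0,-0.8,-0.47,0,20],[0,0,0,-0.8,-0.47,0,20],[0,0,0,-0.8,-0.47,0,20],[0,0,0,-0.8,-0.47,0,20],[0,0,0,-0.8,-0.47,0,20],[0,0,0,-0.8,-0.47,0,20],[0,0,0,-0.8,-0.47,0,20],[0,0,0,-0.8,-0.47,0,20],[0,0,0,-0.8,-0.47,0,20],[0,0,0,-0.6,-0.35,0,20],[0,0,0,-0.2,-0.117,0,20],[0,0,0,0,0,0,20]],
])

```text
clock: 53.65
ee_pos: [0.4341, -0.2244, 0.1841]
tcp_rot: [[0.048, 0.999, 0.0], [0.999, -0.048, -0.0], [-0.0, 0.0, -1.0]]
wrist_force: [0.1, 0.9, -3.9]
width: 0.029
finger_force: 30.0
```

step_arm([
  [[0,0,0,0,0,0.5,20],[0,0,0,0,0,0.8,20],[0,0,0,0,0,0.8,20],[0,0,0,0,0,0.6,20],[0,0,0,0,0,0.3,20],[0,0,0,0,0,0.15,20],[0,0,0,0,0,0.05,20],[0,0,0,0,0,0,20],[0,0,0,0,0,0,20],[0,0,0,0,0,0,20]],
])

```text
clock: 54.48
ee_pos: [0.435, -0.2237, 0.0887]
tcp_rot: [[0.046, 0.999, 0.001], [0.999, -0.046, -0.001], [-0.001, 0.001, -1.0]]
wrist_force: [-1.0, 0.2, -4.7]
width: 0.0292
finger_force: 30.0
```

```bash
python3 - <<'E'
from h import *
rel((.4343,-.2237,.083),-.0461);print(ctrl.get_state()['wrist_force'])
E
```

```text
clk 54.48 tcp [ 0.435  -0.2237  0.0887] ang -0.0460 tilt [ 0.0013 -0.0011] w 0.0292 ff 30.0
  turn rz 0.0001, then shift [-0.0024 -0.0228  0.1894]
[-0.9672  0.1715 -4.7491]
```

step_arm([
  [[0,0,0,0,-0.01,0.07,20],[0,0,0,0,0,0.04,20],[0,0,0,0,0,0.03,20],[0,0,0,0,0,0.02,20],[0,0,0,0,0,0,20],[0,0,0,0,0,0,20]],
])

```text
clock: 54.98
ee_pos: [0.4344, -0.2236, 0.0838]
tcp_rot: [[0.046, 0.999, 0.0], [0.999, -0.046, -0.001], [-0.001, 0.0, -1.0]]
wrist_force: [-2.9, 1.5, 4.5]
width: 0.0291
finger_force: 30.0
```

step_arm([
  [[0,0,0,0,0,0,30],[0,0,0,0,0,0,33],[0,0,0,0,0,0,37],[0,0,0,0,0,0,46],[0,0,0,0,0,0,60],[0,0,0,0,0,0,75],[0,0,0,0,0,0,88],[0,0,0,0,0,-0.5,88],[0,0,0,0,0,-0.9,88],[0,0,0,0,0,-0.9,88],[0,0,0,0,0,-0.9,88],[0,0,0,0,0,-0.9,88],[0,0,0,0,0,-0.9,88],[0,0,0,-0.7,0.3,0,88],[0,0,0,-0.7,0.3,0,88],[0,0,0,-0.7,0.3,0,88],[0,0,0,-0.54,0.28,0,88],[0,0,0,0,0,0,88],[0,0,0,0,0,0,88],[0,0,0,0,0,0,88]],
])

```text
clock: 56.65
ee_pos: [0.4658, -0.3035, 0.2329]
tcp_rot: [[0.046, 0.999, -0.0], [0.999, -0.046, 0.001], [0.001, -0.0, -1.0]]
wrist_force: [-0.6, -0.4, -1.0]
width: 0.0877
finger_force: 0.0
```

```bash
python3 - <<'E'
from h import *
rel(None)
w=ctrl.get_calibration("wrist");w1=dict(w);w1['extrinsics']=np.load("w1.npy")
im=ctrl.get_image("wrist");cv2.imwrite("pics/w9.png",im);im1=cv2.imread("pics/w1.png")
def blobs(im,w,lo,hi,roi,z,n):
    g=cv2.cvtColor(im,cv2.COLOR_BGR2GRAY);x0,y0,x1,y1=roi;m=np.zeros_like(g);m[y0:y1,x0:x1]=((g>=lo)&(g<=hi))[y0:y1,x0:x1]
    m=cv2.morphologyEx(m,cv2.MORPH_OPEN,np.ones((3,3),np.uint8))
    k=max(cv2.findContours(m,cv2.RETR_EXTERNAL,cv2.CHAIN_APPROX_NONE)[0],key=cv2.contourArea)
    r=cv2.minAreaRect((onz(w,k[:,0],z)[:,:2]*1000).astype(np.float32));print(n,np.round(r[0],1),np.round(r[1],1),round(r[2],1))
for a,b in ((im1,w1),(im,w)):
    blobs(a,b,195,255,(220,90,275,150),.114,"jack");blobs(a,b,195,255,(220,155,280,222),.118,"post")
    blobs(a,b,0,45,(235,262,258,285),.122,"bore");blobs(a,b,150,255,(325,92,348,118),.042,"collet")
T=ctrl.get_image("top");cv2.imwrite("pics/top2.png",T);S=ctrl.get_image("scene");cv2.imwrite("pics/scene2.png",S)
S0=cv2.imread("pics/scene0.png")
d=cv2.absdiff(S,S0)[215:330,175:285].max(2);print("stand scene diff >40:",(d>40).sum())
m=((d>40)*255).astype(np.uint8);k=[cv2.boundingRect(c) for c in cv2.findContours(m,0,1)[0] if cv2.contourArea(c)>15];print(k)
E
```

```text
clk 56.65 tcp [ 0.4658 -0.3035  0.2329] ang -0.0457 tilt [-0.0004  0.0005] w 0.0877 ff 0.0
jack [ 433.7 -224.6] [26.7 27.3] 87.3
post [ 431.7 -294.3] [34.3 34.6] 79.1
bore [ 426.  -367.1] [15.9 16.6] 87.3
collet [ 527.2 -212.5] [18.6 18.8] 87.3
jack [ 433.5 -224.7] [27.2 27.5] 86.2
post [ 431.4 -294.4] [34.4 34.8] 79.6
bore [ 425.4 -367.2] [15.8 16.3] 85.9
collet [ 527.1 -212.7] [19.6 18.4] 89.6
stand scene diff >40: 1284
[(46, 46, 35, 40), (45, 0, 41, 25), (22, 0, 10, 5)]
```

All pieces are back within 0.6 mm of their starting places, upright, and the collet hasn't moved. Handing in.

```bash
python3 -c "
from plant import ctrl
print(ctrl.sign_off())"
```

```text
the job is handed in; nothing more can be done
None
```

The job is handed in at about 57 s: the V-block is seated lengthwise in the slide's frame, and the chuck, post and jack stand upright within 0.6 mm of where they started, with the collet undisturbed.

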